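# Hold a stage brake released with the keyed spindle

### The arm

A 6-joint arm with a two-finger parallel gripper is mounted at the origin on the work surface. World frame = base frame: x ahead of the robot, y to its left, z up, the work surface at z = 0. Lengths are in m, angles in rad, forces in N, time in s.
With the tool pointing down it reaches from about 0.425 to 0.95 m from the base axis. Payload 3.5 kg.
Tool frame: the origin (TCP) lies midway between the tips of the shut fingers; the grasp point (between the pads) lies 19 mm behind it; z points along the fingers, y is the direction in which the jaws open and shut (so a half turn about z gives the same grasp; the last joint's range is limited). The gripper opens to 85 mm and grips with 20 to 120 N. Pads are 22 mm wide; open, the fingers measure 114 mm over their backs; the gripper's body (76 mm by 85 mm) begins 54 mm behind the grasp point. The pads swing forward as they close: fully open they stand 13 mm farther back than shut.
Start: joints at [-1.47, 0.286, 1.577, -0, 1.279, -0.15], TCP at [0.168, -0.654, 0.231] pointing down, gripper open.
Joint ranges: [-2.77, 2.77], [-0.9, 2.22], [0.21, 2.48], [-1.53, 4.67], [0.24, 2.81], [-2.84, 2.84]. Speed limits (rad/s): [2.79, 2.79, 3.14, 3.14, 3.14, 3.14].

### API

Orientations are given as a unit quaternion [x, y, z, w].
In Python, from plant import ctrl gives the robot as it stands.
- The arm moves only by the tool apply_moves, never from a script. Its argument "moves" is a list that holds one entry, the list of rows, each a list of 7 numbers: the shift along the tool's x, y, z in m, then the turn, a rotation vector about the tool's x, y, z in degrees, then the gripper's target within -1 to 1 (shut at 1, half-way at 0, fully open at -1). In form: [[[tx, ty, tz, ax, ay, az, hand], ...]]. A call has 1 to 12 rows; each row shifts and turns the pose as measured when the row begins, along the tool's axes as they then stand; what a row does not reach is not made up. A row lasts 1/10 s, in which the tool goes at most 50 mm and 8.59 degrees, less where a joint would pass 70% of its speed; a pose out of reach is approached as far as the arm can. A call with a gripper value outside its range is refused whole. The fingers move at their own pace and stop on an object; "force" is the grip in N (left out, the last holds). Time passes only in rows, so rows that do not move let the fingers close. It gives the time, the measured TCP pose, the force and the opening at its end, in the units of the state.
- ctrl.get_state(): the state, without advancing time (a new reading comes with each control period).
- ctrl.read_camera(name): name is "scene" or "top" or "wrist"; returns the picture (400x640x3 uint8, red, green, blue); there is no depth.
- ctrl.get_calibration(name): a dict with "camera_matrix" (3x3 intrinsics, pixels), "cam_to_world" (4x4, takes a point from camera to world coordinates). Camera axes: x right, y up, looking along -z (the intrinsics and any distortion apply to the point x, -y, -z); pixel columns grow to the right and rows downward; lengths in m; the calibration is good to about 2 mm. A picture is of the moment at which its call begins: read the wrist's pose just before it. get_calibration takes no time and is no camera call; for the wrist camera it gives the pose at the moment of the call.
- ctrl.sign_off(): hands the job in, once; it reports no verdict.
The state is a dict: "time": time; "qpos": joint angles; "dq": joint speeds; "joint_efforts": joint torques, N m; "eef_pos": TCP position; "tcp_rot": TCP orientation; "contact_force": force on the tool from outside, world axes, zero at the start; "wrist_torque": the same for the moment, N m; "opening": opening from 0.0 (shut) to 1.0 (fully open).
Only numpy, scipy, OpenCV 4.12 (cv2) and the standard library are available. Lean on these libraries where they do the work, as an engineer would, in place of code of your own. Each camera call takes 0.05 s, during which the arm holds its last target. There are 200 camera calls.

### The job

Take the keyed spindle (the one with the bow handle, and a pointer on its collar over the key) out of the rack by its handle and push it into the pulley hub of the drive unit, turning it until the key slips into the keyway, then keep pushing against the spring pin until the collar sits fully down on the hub's face. Finish while holding it there: do not let go, and keep it pressed down, because the spring lifts it again and the brake closes. Leave the other spindle and everything else on the bench where it is.

Things in the scene. Friction and masses are not known exactly. Their poses are not given: they have to be found in the camera images.
- spindle: Keyed spindle, a steel tool 102 mm tall, 0.3 kg (+-30 %), hanging upright by its collar in one of the rack's two holes. Origin at the tip (lower end) of its shaft, z up its axis, +x the way its key points. Shaft 20 mm diameter up to the collar, tapered to 12 mm over the lowest 6 mm
- spindle_key (a point): Lower point of the spindle's single key, on its +x side: 13 mm from the axis, 18 mm above the tip. The key is 8 mm wide, reaches out to 17 mm from the axis and up to the collar; its lowest 4 mm narrow to a blunt wedge. So the shaft goes 18 mm deep into the hub before the key meets the hub's face
- spindle_collar (a point): Centre of the underside of the spindle's flat collar, on the axis, 46 mm above the tip; axes as the spindle's. The collar is 52 mm in diameter, 8 mm thick, with a small pointer over the key that stands out to 34 mm from the axis
- spindle_grip (a point): Middle of the spindle's black grip bar, on the axis, 92 mm above the tip. The flat-sided bar is 14 mm thick (spindle x), 70 mm long (y), 20 mm high, on two 10 mm posts at y = -29 and +29 mm; the window under it is 48 mm wide, 28 mm high. Grasp from above, fingers closing along the spindle's x
- rack: Fixed grey tool rack, 85 x 190 mm (x, y), 65 mm high, origin under its centre, with two round through holes of 40 mm at y = +45 and -45 mm; each holds one spindle by its collar, its tip 19 mm above the table. A spindle must be raised 47 mm to come clear
- drive: Fixed grey drive unit, 150 x 130 mm (x, y), 45 mm high, origin under its centre; a round motor of 56 mm diameter sticks out 75 mm from its -x side (up to 58 mm above the table). The hub stands on its middle
- hub_face (a point): Centre of the mouth of the pulley hub, 103 mm above the table; z up, +x from the axis along the keyway. The hub is locked, it cannot turn: a faceted aluminium ring 52 mm outside, 58 mm high, with a vertical 23 mm round bore and one keyway, an 11 mm wide slot from the bore right out through the wall on the +x side, full height
- plunger (a joint): Brass spring pin in the bottom of the hub's bore (the brake release): m pressed, 0 up, 0.010 at its stop. Up, its top is 38 mm below the hub's face: the spindle's tip meets it with the collar 8 mm above the face; collar on the face reads 0.008. It pushes back 6 N at first touch, 12 N with the collar down, and lifts the spindle if let go
- plain_spindle: BYSTANDER: the other spindle in the rack: a plain round 20 mm shaft without key, 52 mm collar without pointer, and a ROUND black knob of 36 mm on top, 96 mm tall in all. Origin at the tip of its shaft. It stays in the rack
- screwdriver: BYSTANDER: screwdriver 190 mm long lying along its x axis, black handle, about 30 mm high; origin under its middle
- bearing: BYSTANDER: steel bearing ring lying flat, 44 mm outside, 22 mm hole, 12 mm high; origin under its centre
- capacitor: BYSTANDER: upright blue can capacitor, 50 mm diameter, 86 mm tall; origin under its centre
- heatsink: BYSTANDER: dark finned heat sink 70 x 90 mm (x, y), 36 mm high; origin under its centre
- parts_tray: BYSTANDER: white tray of small screws 110 x 80 mm (x, y), 25 mm high; origin under its centre
- wash_bottle: BYSTANDER: upright white bottle with a yellow cap, 60 mm diameter, 150 mm tall; origin under its centre
- wrench: BYSTANDER: steel wrench 150 mm long lying along its x axis, under 15 mm high; origin under its middle
Things that resemble listed ones, but are neither listed nor needed, are in the scene too. What is shaped like the spindle but orange is not meant. Leave any blue look-alike of the rack alone.

How it is judged:
By the outcome, as a careful person would: the job done as asked, in the order asked, and still so for the second after the job is handed in, while the arm keeps its last pose, push and grip.
It also fails if it takes over 48 s, if anything falls off the work surface, if the arm or the gripper's body presses on something with over 40 N, if the wrist force passes 120 N, or if a joint passes its speed limit or range.

## Working session

There is one attempt and no reset: what is moved stays moved. The work goes in short steps, Python scripts to look and compute and a tool call to move; the robot and the scene stay as the last step left them, time stands still between calls to the robot, and variables do not carry over. Pictures are saved under pics/ and viewed, about 8 in all and at most 12, crops included, and the job is handed in when it is done.

Besides the shell and the picture viewer there is one more tool, called by a JSON object that holds its "name" and its "arguments", one argument or row to a line. apply_moves: Moves the arm, as the interface text tells. Its arguments: {"type":"object","properties":{"moves":{"type":"array","items":{"type":"array","items":{"type":"array","items":{"type":"number"}}}},"force":{"type":"number"}},"required":["moves"]}

```bash
mkdir -p pics; ls; cat > h.py <<'E'
import numpy as np, cv2
from plant import ctrl
def ray(name_or_cal,u,v,z):
    c=ctrl.get_calibration(name_or_cal) if isinstance(name_or_cal,str) else name_or_cal
    K=np.array(c["camera_matrix"]);T=np.array(c["cam_to_world"])
    d=cv2.undistortPoints(np.array([[[u,v]]],float),K,np.array(c.get("dist_coeffs",np.zeros(5)),float)).ravel() 
    D=T[:3,:3]@np.array([d[0],-d[1],-1]);o=T[:3,3]
    return o+D*(z-o[2])/D[2]
def snap(name,f):
    c=ctrl.get_calibration(name);im=ctrl.read_camera(name)
    cv2.imwrite("pics/"+f,im[:,:,::-1]);return c,im
E
python3 - <<'E'
from h import *
for n in("scene","top"):
    c,im=snap(n,n+"0.png")
    print(n,c)
print(ctrl.get_state())
a=cv2.imread("pics/top0.png")
E
```

```text
pics
scene {'camera_matrix': array([[407.96181004,   0.        , 320.49689197],
       [  0.        , 407.96181004, 198.95879298],
       [  0.        ,   0.        ,   1.        ]]), 'cam_to_world': array([[ 0.64347191, -0.48101363,  0.59545762,  1.24172867],
       [ 0.76545393,  0.39934584, -0.50458218, -0.58379943],
       [ 0.00491738,  0.78047984,  0.62516161,  0.80699566],
       [ 0.        ,  0.        ,  0.        ,  1.        ]])}
top {'camera_matrix': array([[436.04648764,   0.        , 319.07094072],
       [  0.        , 436.04648764, 201.80496436],
       [  0.        ,   0.        ,   1.        ]]), 'cam_to_world': array([[-0.02713966,  0.99458833, -0.10028705,  0.39051338],
       [-0.99954053, -0.02564569,  0.01615642,  0.01456756],
       [ 0.01349706,  0.10067945,  0.99482736,  1.62740415],
       [ 0.        ,  0.        ,  0.        ,  1.        ]])}
{'time': 0.1, 'qpos': array([-1.47002340e+00,  2.87120105e-01,  1.57804787e+00,  3.95219065e-05,
        1.27860964e+00, -1.49981731e-01]), 'dq': array([ 3.92857630e-04, -2.25327497e-04, -3.51727918e-03, -9.32950889e-05,
        5.29542109e-04, -2.85103982e-04]), 'joint_efforts': array([ 8.99036550e-04, -4.07296908e+01, -2.93699849e+01, -1.30126837e-04,
        3.46979534e-03,  3.61017499e-06]), 'eef_pos': array([ 0.1674798 , -0.65327129,  0.23004746]), 'tcp_rot': array([ 9.92150675e-01,  1.25043366e-01,  4.57885529e-05, -1.09168361e-03]), 'contact_force': array([ 0.02748021, -0.04509892, -0.08189835]), 'wrist_torque': array([-0.02736495, -0.03056764,  0.0542418 ]), 'opening': 1.000403219187142}
```

View pics/top0.png

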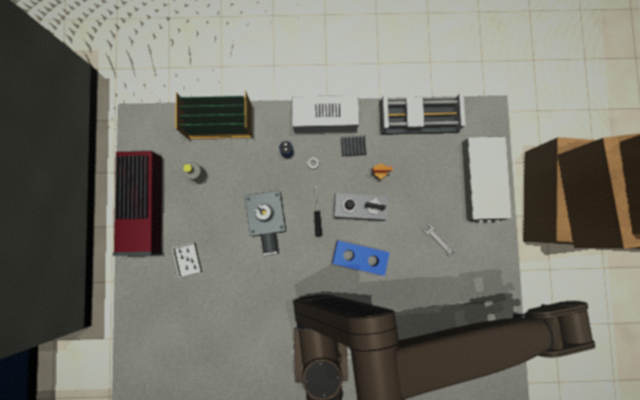

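View pics/scene0.png

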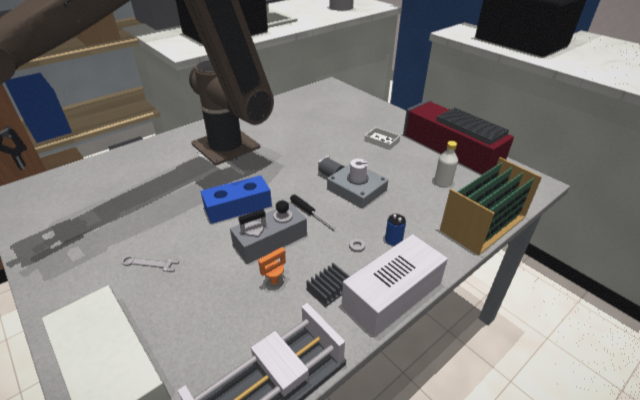

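Top: rack at (360,207) with the spindle's grip at (375,206), drive hub at (263,212), motor pointing down (-x). The scene view agrees. I'll enlarge both.

```bash
python3 - <<'E'
from h import *
t=cv2.imread("pics/top0.png");s=cv2.imread("pics/scene0.png")
A=cv2.resize(t[182:234,232:397],None,fx=4.8,fy=4.8,interpolation=cv2.INTER_CUBIC)
B=cv2.resize(s[150:270,225:395],None,fx=2.9,fy=2.9,interpolation=cv2.INTER_CUBIC)
o=np.zeros((600,800,3),np.uint8);o[:A.shape[0],:A.shape[1]]=A;o[250:250+B.shape[0],:B.shape[1]]=B
cv2.imwrite("pics/crop0.png",o)
print(ray("top",375,206,.136),ray("top",263,212,.103),ray("top",350,205,.115))
E
```

```text
[ 0.5213965  -0.20164906  0.136     ] [0.51339581 0.18697152 0.103     ] [ 0.52900142 -0.11752206  0.115     ]
```

View pics/crop0.png

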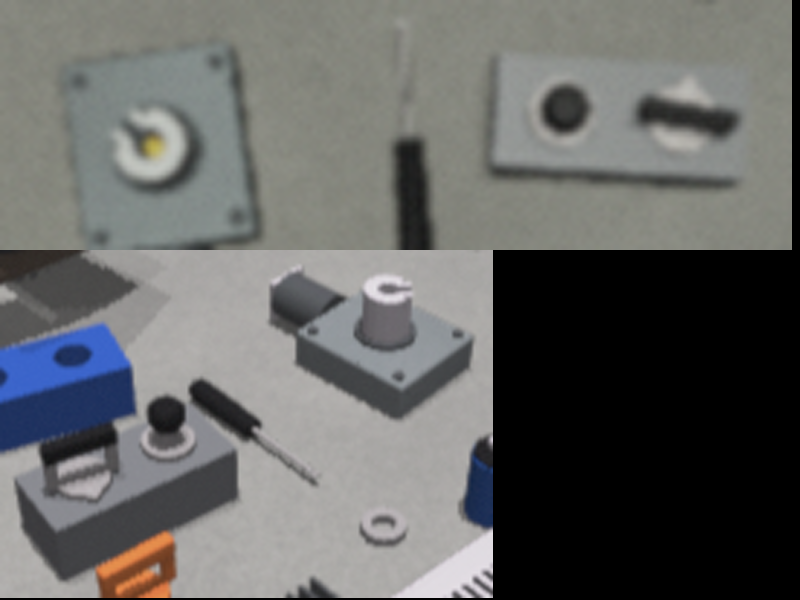

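Pointer faces roughly +x (yaw about -8°), with the keyway at yaw about 60°. Next: plan the move above the spindle.

```bash
cat >> h.py <<'E'
from scipy.spatial.transform import Rotation as R
def down(yaw):  # tool pointing down, tool y at world yaw (deg)
    y=np.array([np.cos(np.radians(yaw)),np.sin(np.radians(yaw)),0]);z=np.array([0,0,-1.])
    return R.from_matrix(np.c_[np.cross(y,z),y,z])
def plan(p,yaw,n=None,hand=-1,step=.045):
    s=ctrl.get_state();P=s["eef_pos"];Q=R.from_quat(s["tcp_rot"]);G=down(yaw)
    rv=(Q.inv()*G).as_rotvec();dp=np.array(p)-P
    n=n or int(max(np.ceil(np.linalg.norm(dp)/step),np.ceil(np.degrees(np.linalg.norm(rv))/8),1))
    rows=[]
    for i in range(n):
        q=Q*R.from_rotvec(rv*i/n)
        rows.append([float(x) for x in np.r_[np.round(q.inv().apply(dp/n),4),np.round(np.degrees(rv/n),2)]]+[hand])
    print(n,"err",dp.round(4),np.degrees(rv).round(2),"t",s["time"]);print(rows)
def st():
    s=ctrl.get_state();m=R.from_quat(s["tcp_rot"]).as_matrix()
    print("t",s["time"],"p",s["eef_pos"].round(4),"yaw_y",np.degrees(np.arctan2(m[1,1],m[0,1])).round(2),"tilt",m[:2,2].round(4),"F",s["contact_force"].round(1),"M",s["wrist_torque"].round(2),"op",round(s["opening"],3),"q",s["qpos"].round(2))
E
python3 -c "
from h import *
plan([.49,-.2,.26],-8,12)"
```

```text
12 err [0.3225 0.4533 0.03  ] [ -0.1   -0.09 -67.63] t 0.1
[[0.0354, -0.0299, -0.0024, -0.01, -0.01, -5.64, -1], [0.0382, -0.0263, -0.0024, -0.01, -0.01, -5.64, -1], [0.0406, -0.0224, -0.0024, -0.01, -0.01, -5.64, -1], [0.0426, -0.0183, -0.0024, -0.01, -0.01, -5.64, -1], [0.0442, -0.0141, -0.0025, -0.01, -0.01, -5.64, -1], [0.0453, -0.0097, -0.0025, -0.01, -0.01, -5.64, -1], [0.0461, -0.0052, -0.0025, -0.01, -0.01, -5.64, -1], [0.0464, -0.0006, -0.0025, -0.01, -0.01, -5.64, -1], [0.0462, 0.0039, -0.0025, -0.01, -0.01, -5.64, -1], [0.0456, 0.0085, -0.0025, -0.01, -0.01, -5.64, -1], [0.0445, 0.0129, -0.0025, -0.01, -0.01, -5.64, -1], [0.043, 0.0172, -0.0025, -0.01, -0.01, -5.64, -1]]
```

{"name": "apply_moves", "arguments": {
  "moves": [
    [[0.035,-0.03,-0.0025,0,0,-5.6,-1],[0.038,-0.026,-0.0025,0,0,-5.6,-1],[0.041,-0.022,-0.0025,0,0,-5.6,-1],[0.043,-0.018,-0.0025,0,0,-5.6,-1],[0.044,-0.014,-0.0025,0,0,-5.6,-1],[0.045,-0.01,-0.0025,0,0,-5.6,-1],[0.046,-0.005,-0.0025,0,0,-5.6,-1],[0.046,-0.001,-0.0025,0,0,-5.6,-1],[0.046,0.004,-0.0025,0,0,-5.6,-1],[0.046,0.008,-0.0025,0,0,-5.6,-1],[0.044,0.013,-0.0025,0,0,-5.6,-1],[0.043,0.017,-0.0025,0,0,-5.6,-1]]
  ]
}}

```text
time: 1.3
eef_pos: [0.4874, -0.1806, 0.2553]
tcp_rot: [0.745, 0.667, 0.002, -0.006]
contact_force: [0.4, -1.0, 0.6]
opening: 1.001
```

```bash
python3 -c "
from h import *
st();c,im=snap('wrist','w1.png');st();np.save('w1.npy',c['cam_to_world']);print(c)"
```

```text
t 1.3 p [ 0.4874 -0.1806  0.2553] yaw_y -6.37 tilt [-0.0042  0.0119] F [ 0.4 -1.   0.6] M [-0.02 -0.01  0.03] op 1.001 q [-0.55 -0.07  1.92  0.01  1.3  -0.45]
t 1.35 p [ 0.4904 -0.175   0.2559] yaw_y -5.89 tilt [-0.0008  0.0164] F [-0.5  3.8  0.3] M [ 0.14  0.05 -0.02] op 0.999 q [-0.54 -0.07  1.92  0.01  1.3  -0.45]
{'camera_matrix': array([[292.17087067,   0.        , 320.33016671],
       [  0.        , 292.17087067, 194.03402077],
       [  0.        ,   0.        ,   1.        ]]), 'cam_to_world': array([[ 0.99380784,  0.10555087,  0.03471286,  0.49455691],
       [-0.11093886,  0.96004452,  0.25691846, -0.11303462],
       [-0.00620792, -0.25917858,  0.96580947,  0.39912606],
       [ 0.        ,  0.        ,  0.        ,  1.        ]])}
```

View pics/w1.png

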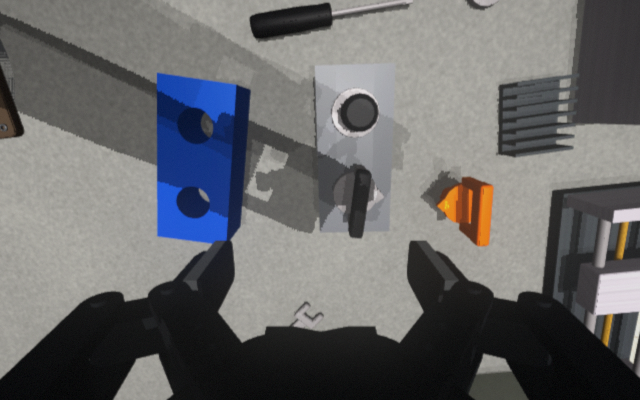

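Wrist view: the grip bar spans (362,170) to (357,238), and the plain knob is at (358,112). The arm was still settling, so I'll take a fresh frame, cropped on the bar.

```bash
python3 -c "
from h import *
c,im=snap('wrist','w2.png');st();np.save('w2.npy',c['cam_to_world'])
o=cv2.resize(im[150:260,300:420],None,fx=5,fy=5,interpolation=cv2.INTER_CUBIC)
cv2.imwrite('pics/w2c.png',o[:,:,::-1])
st()"
```

```text
t 1.4 p [ 0.4888 -0.178   0.2556] yaw_y -6.12 tilt [-0.0031  0.0133] F [-0.6 -1.   0. ] M [-0.02 -0.02 -0.02] op 1.001 q [-0.55 -0.07  1.92  0.01  1.3  -0.45]
t 1.4 p [ 0.4888 -0.178   0.2556] yaw_y -6.12 tilt [-0.0031  0.0133] F [-0.6 -1.   0. ] M [-0.02 -0.02 -0.02] op 1.001 q [-0.55 -0.07  1.92  0.01  1.3  -0.45]
```

View pics/w2c.png

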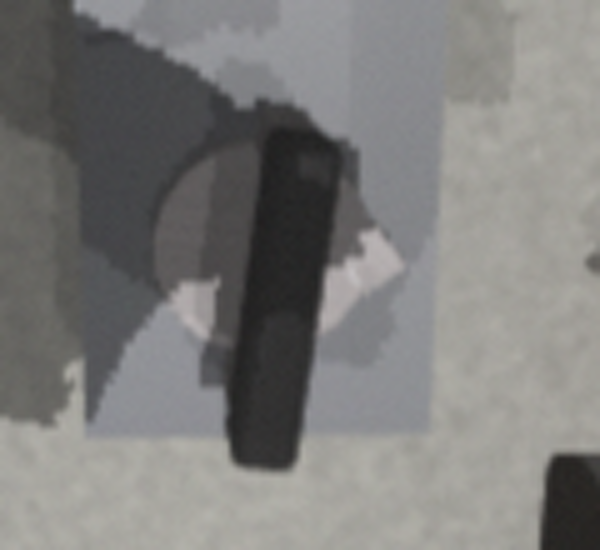

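Bar outline in the crop: (265,130), (342,140), (297,468), (233,462), and pointer tip at (403,265). I'll fit the bar box to this outline.

```bash
cat >> h.py <<'E'
def proj(K,T,X):
    X=np.atleast_2d(X);p=(X-T[:3,3])@T[:3,:3]
    return np.c_[K[0,2]+K[0,0]*p[:,0]/-p[:,2],K[1,2]-K[1,1]*p[:,1]/-p[:,2]]
def pt(x,y,yaw,L):
    a=np.radians(yaw);L=np.atleast_2d(L)
    return np.c_[x+np.cos(a)*L[:,0]-np.sin(a)*L[:,1],y+np.sin(a)*L[:,0]+np.cos(a)*L[:,1],L[:,2]]
E
python3 - <<'E'
from h import *
from scipy.optimize import minimize
K=ctrl.get_calibration("wrist")["camera_matrix"];T=np.load("w2.npy")
obs=np.float32([[265,130],[342,140],[297,468],[233,462]])
L=np.array([[a,b,z] for a in(-.007,.007) for b in(-.035,.035) for z in(.101,.121)])
def m(poly):
    o=np.zeros((600,600),np.uint8);cv2.fillConvexPoly(o,np.round(cv2.convexHull(np.float32(poly))*16).astype(np.int32),1,shift=4);return o
M=m(obs)
def cost(p):
    h=m((proj(K,T,pt(p[0],p[1],p[2]*1000,L))-[300,150])*5);return (h!=M).sum()
r=minimize(cost,[.52,-.2,-.008],method="Nelder-Mead",options=dict(initial_simplex=[[.52,-.2,-.008],[.53,-.2,-.008],[.52,-.19,-.008],[.52,-.2,-.002]]))
print(r.x,r.fun,M.sum())
x,y,w=r.x[0],r.x[1],r.x[2]*1000
print("pointer tip pred",(proj(K,T,pt(x,y,w,[[.034,0,.073]]))-[300,150])*5)
print("top view pred",proj(ctrl.get_calibration("top")["camera_matrix"],ctrl.get_calibration("top")["cam_to_world"],pt(x,y,w,[[0,0,.121]])))
plan([x,y,.150],w)
E
```

```text
[ 0.52305039 -0.20493283 -0.00956955] 4782.0 23974
pointer tip pred [[408.02330406 261.22052691]]
top view pred [[375.31444357 205.89508304]]
3 err [ 0.0342 -0.0269 -0.1056] [-0.28 -0.73  3.45] t 1.4
[[-0.0082, 0.0125, 0.035, -0.09, -0.24, 1.15, -1], [-0.0078, 0.0126, 0.0351, -0.09, -0.24, 1.15, -1], [-0.0074, 0.0127, 0.0351, -0.09, -0.24, 1.15, -1]]
```

{"name": "apply_moves", "arguments": {
  "moves": [
    [[-0.008,0.0125,0.035,0,-0.2,1.15,-1],[-0.008,0.0125,0.035,0,-0.2,1.15,-1],[-0.007,0.0125,0.035,0,-0.2,1.15,-1],[0,0,0,0,0,0,-1],[0,0,0,0,0,0,-1]]
  ]
}}

```text
time: 1.9
eef_pos: [0.5245, -0.2046, 0.1483]
tcp_rot: [0.763, 0.646, -0.001, -0.001]
contact_force: [0.4, 0.7, 0.5]
opening: 1.002
```

```bash
python3 -c "
from h import *
st();plan([.5227,-.205,.092],-9.6,3)"
```

```text
t 1.9 p [ 0.5245 -0.2046  0.1483] yaw_y -9.5 tilt [-0.0035  0.0004] F [0.4 0.7 0.5] M [0.01 0.04 0.01] op 1.002 q [-0.55  0.13  1.92 -0.    1.1  -0.38]
3 err [-0.0018 -0.0004 -0.0563] [-0.2   0.01  0.1 ] t 1.9
[[-0.0002, -0.0005, 0.0188, -0.07, 0.0, 0.03, -1], [-0.0002, -0.0005, 0.0188, -0.07, 0.0, 0.03, -1], [-0.0002, -0.0005, 0.0188, -0.07, 0.0, 0.03, -1]]
```

{"name": "apply_moves", "arguments": {
  "moves": [
    [[0,-0.0005,0.019,0,0,0,-1],[0,-0.0005,0.019,0,0,0,-1],[0,-0.0005,0.0185,0,0,0,-1],[0,0,0,0,0,0,-1],[0,0,0,0,0,0,1],[0,0,0,0,0,0,1],[0,0,0,0,0,0,1],[0,0,0,0,0,0,1],[0,0,0,0,0,0,1],[0,0,0,0,0,0,1]]
  ],
  "force": 70
}}

```text
time: 2.9
eef_pos: [0.5267, -0.2091, 0.107]
tcp_rot: [0.763, 0.646, 0.001, 0.009]
contact_force: [-0.6, -0.1, -2.1]
opening: 0.142
```

```bash
python3 -c "
from h import *
st()"
```

```text
t 2.9 p [ 0.5267 -0.2091  0.107 ] yaw_y -9.53 tilt [ 0.0129 -0.0114] F [-0.6 -0.1 -2.1] M [ 0.03  0.11 -0.02] op 0.142 q [-0.56  0.18  1.95 -0.    1.   -0.39]
```

The height is 15 mm above what I commanded and the arm is slightly tilted, so I'll look before lifting.

```bash
python3 -c "
from h import *
c,im=snap('wrist','w3.png');c2,im2=snap('scene','s3.png');st()
a=cv2.resize(im[130:330,220:420],(400,400),interpolation=cv2.INTER_CUBIC)
b=cv2.resize(im2[185:285,215:315],(400,400),interpolation=cv2.INTER_CUBIC)
cv2.imwrite('pics/g3.png',np.hstack([a,b])[:,:,::-1])"
```

```text
t 3.0 p [ 0.5267 -0.2091  0.107 ] yaw_y -9.52 tilt [ 0.0128 -0.0114] F [-2.3 -0.6  1.3] M [ 0.02  0.5  -0.01] op 0.138 q [-0.56  0.18  1.95 -0.    1.   -0.39]
```

View pics/g3.png

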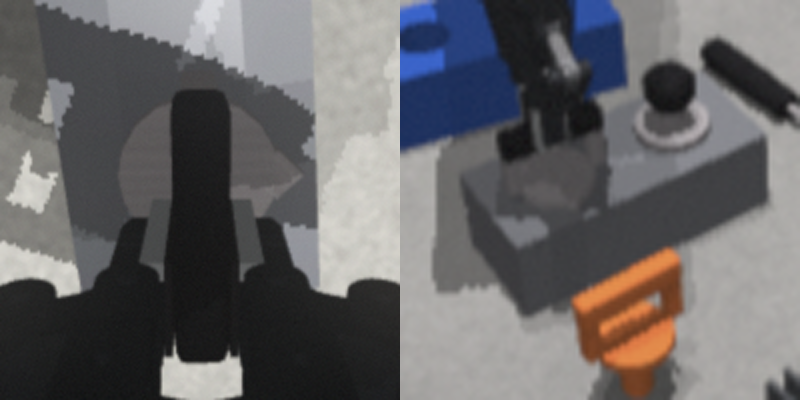

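The bar is between the pads but the grip is shallow. Opening, going lower and regrasping.

{"name": "apply_moves", "arguments": {
  "moves": [
    [[0,0,0,0,0,0,-1],[0,0,0,0,0,0,-1],[0,0,0,0,0,0,-1],[0,0,0,0,0,0,-1],[0,0,0,0,0,0,-1]]
  ]
}}

```text
time: 3.5
eef_pos: [0.5281, -0.2093, 0.1072]
tcp_rot: [0.763, 0.646, 0.002, 0.01]
contact_force: [-0.6, -1.2, -0.3]
opening: 0.969
```

```bash
python3 -c "
from h import *
st();plan([.5230,-.205,.092],-9.6,2)"
```

```text
t 3.5 p [ 0.5281 -0.2093  0.1072] yaw_y -9.54 tilt [ 0.0165 -0.012 ] F [-0.6 -1.2 -0.3] M [-0.01 -0.02  0.04] op 0.969 q [-0.56  0.18  1.95 -0.    0.99 -0.39]
2 err [-0.0051  0.0043 -0.0152] [1.05 0.52 0.05] t 3.5
[[0.0017, -0.003, 0.0075, 0.52, 0.26, 0.03, -1], [0.0017, -0.0029, 0.0075, 0.52, 0.26, 0.03, -1]]
```

{"name": "apply_moves", "arguments": {
  "moves": [
    [[0.002,-0.003,0.008,0.5,0.3,0,-1],[0.002,-0.003,0.008,0.5,0.3,0,-1],[0,0,0,0,0,0,-1],[0,0,0,0,0,0,-1]]
  ]
}}

```text
time: 3.9
eef_pos: [0.5224, -0.2038, 0.0891]
tcp_rot: [0.763, 0.646, 0.001, -0.001]
contact_force: [-0.1, -1.4, -0.5]
opening: 1.002
```

```bash
python3 -c "
from h import *
st();plan([.5230,-.205,.092],-9.6,2)"
```

```text
t 3.9 p [ 0.5224 -0.2038  0.0891] yaw_y -9.55 tilt [-0.0009  0.0029] F [-0.1 -1.4 -0.5] M [-0.08  0.03  0.01] op 1.002 q [-0.55  0.2   1.96  0.    0.98 -0.39]
2 err [ 0.0006 -0.0012  0.0029] [-0.08 -0.15  0.05] t 3.9
[[-0.0005, 0.0004, -0.0015, -0.04, -0.08, 0.03, -1], [-0.0005, 0.0004, -0.0015, -0.04, -0.08, 0.03, -1]]
```

{"name": "apply_moves", "arguments": {
  "moves": [
    [[0,0,-0.001,0,0,0,1],[0,0,0,0,0,0,1],[0,0,0,0,0,0,1],[0,0,0,0,0,0,1],[0,0,0,0,0,0,1],[0,0,0,0,0,0,1]]
  ],
  "force": 100
}}

```text
time: 4.5
eef_pos: [0.5231, -0.2042, 0.091]
tcp_rot: [0.764, 0.646, 0.001, -0.0]
contact_force: [0.1, 0.2, -1.6]
opening: 0.147
```

```bash
python3 -c "
from h import *
st();plan([.5230,-.205,.19],-9.6,3)"
```

```text
t 4.5 p [ 0.5231 -0.2042  0.091 ] yaw_y -9.55 tilt [0.0011 0.0018] F [ 0.1  0.2 -1.6] M [0.05 0.1  0.01] op 0.147 q [-0.55  0.2   1.96  0.    0.98 -0.39]
3 err [-0.0001 -0.0008  0.099 ] [ 0.04 -0.11  0.05] t 4.5
[[-0.0002, 0.0, -0.033, 0.01, -0.04, 0.02, -1], [-0.0002, 0.0, -0.033, 0.01, -0.04, 0.02, -1], [-0.0002, 0.0, -0.033, 0.01, -0.04, 0.02, -1]]
```

{"name": "apply_moves", "arguments": {
  "moves": [
    [[0,0,-0.012,0,0,0,1],[0,0,-0.02,0,0,0,1],[0,0,-0.02,0,0,0,1],[0,0,-0.025,0,0,0,1],[0,0,-0.025,0,0,0,1],[0,0,-0.01,0,0,0,1],[0,0,0,0,0,0,1]]
  ]
}}

```text
time: 5.2
eef_pos: [0.5187, -0.2019, 0.2036]
tcp_rot: [0.763, 0.646, -0.001, -0.007]
contact_force: [-1.0, -0.0, -3.1]
opening: 0.148
```

```bash
python3 -c "
from h import *
st()
c,im=snap('top','t4.png');c,im=snap('wrist','w4.png');plan([.5134,.187,.205],58,12,1)"
```

```text
t 5.2 p [ 0.5187 -0.2019  0.2036] yaw_y -9.54 tilt [-0.0113  0.0091] F [-1.  -0.  -3.1] M [-0.06 -0.06 -0.03] op 0.148 q [-0.55  0.06  1.89  0.    1.21 -0.39]
12 err [-0.0046  0.3885  0.0035] [ -0.51  -0.95 -67.55] t 5.3
[[0.0319, -0.0057, 0.0001, -0.04, -0.08, -5.63, 1], [0.0323, -0.0026, 0.0, -0.04, -0.08, -5.63, 1], [0.0324, 0.0006, -0.0, -0.04, -0.08, -5.63, 1], [0.0322, 0.0038, -0.0001, -0.04, -0.08, -5.63, 1], [0.0316, 0.0069, -0.0001, -0.04, -0.08, -5.63, 1], [0.0308, 0.01, -0.0001, -0.04, -0.08, -5.63, 1], [0.0297, 0.0129, -0.0002, -0.04, -0.08, -5.63, 1], [0.0283, 0.0158, -0.0002, -0.04, -0.08, -5.63, 1], [0.0266, 0.0185, -0.0002, -0.04, -0.08, -5.63, 1], [0.0246, 0.021, -0.0003, -0.04, -0.08, -5.63, 1], [0.0225, 0.0233, -0.0003, -0.04, -0.08, -5.63, 1], [0.0201, 0.0254, -0.0003, -0.04, -0.08, -5.63, 1]]
```

View pics/w4.png

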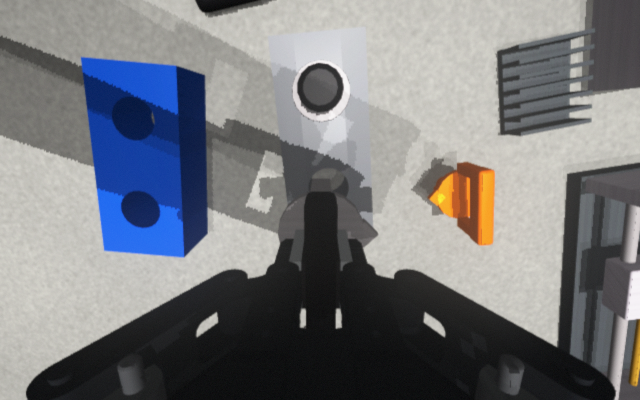

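The spindle is held level and clear of the rack, pointer at (378,235); the plain spindle is still in place at (320,88). Now I'll move to a look-point beside the hub, a bit higher.

```bash
python3 -c "
from h import *
plan([.572,.150,.235],58,12,1)"
```

```text
12 err [0.054  0.3515 0.0335] [ -0.51  -0.95 -67.55] t 5.3
[[0.0297, -0.0005, -0.0025, -0.04, -0.08, -5.63, 1], [0.0295, 0.0025, -0.0026, -0.04, -0.08, -5.63, 1], [0.0292, 0.0053, -0.0026, -0.04, -0.08, -5.63, 1], [0.0285, 0.0082, -0.0027, -0.04, -0.08, -5.63, 1], [0.0276, 0.0109, -0.0027, -0.04, -0.08, -5.63, 1], [0.0263, 0.0136, -0.0027, -0.04, -0.08, -5.63, 1], [0.0249, 0.0161, -0.0027, -0.04, -0.08, -5.63, 1], [0.0232, 0.0185, -0.0028, -0.04, -0.08, -5.63, 1], [0.0212, 0.0207, -0.0028, -0.04, -0.08, -5.63, 1], [0.0191, 0.0226, -0.0028, -0.04, -0.08, -5.63, 1], [0.0168, 0.0244, -0.0028, -0.04, -0.08, -5.63, 1], [0.0143, 0.0259, -0.0028, -0.04, -0.08, -5.63, 1]]
```

{"name": "apply_moves", "arguments": {
  "moves": [
    [[0.03,0,-0.012,0,0,-5.6,1],[0.03,0.003,-0.012,0,0,-5.6,1],[0.029,0.005,-0.004,0,0,-5.6,1],[0.028,0.008,0,0,0,-5.6,1],[0.027,0.011,0,0,0,-5.6,1],[0.026,0.014,0,0,0,-5.6,1],[0.025,0.016,0,0,0,-5.6,1],[0.023,0.018,0,0,0,-5.6,1],[0.021,0.02,0,0,0,-5.6,1],[0.019,0.022,0,0,0,-5.6,1],[0.01,0.02,0,0,0,-4,1],[0,0,0,0,0,0,1]]
  ]
}}

```text
time: 6.5
eef_pos: [0.5546, 0.1245, 0.2071]
tcp_rot: [0.319, 0.947, 0.0, -0.03]
contact_force: [-0.3, 1.0, -2.2]
opening: 0.152
```

{"name": "apply_moves", "arguments": {
  "moves": [
    [[0,0,0,0,0,0,1],[0,0,0,0,0,0,1]]
  ]
}}

```text
time: 6.7
eef_pos: [0.5529, 0.1241, 0.2037]
tcp_rot: [0.32, 0.947, -0.001, -0.033]
contact_force: [-0.4, 0.1, -3.9]
opening: 0.141
```

```bash
python3 -c "
from h import *
st();c,im=snap('wrist','w5.png');st();np.save('w5.npy',c['cam_to_world'])
a=proj(c['camera_matrix'],c['cam_to_world'],[[.5134,.187,.103]])[0];print(a)
u,v=[int(x) for x in a];u0=max(0,u-60);v0=max(0,v-60);print(u0,v0)
b=cv2.resize(im[v0:v0+120,u0:u0+120],(600,600),interpolation=cv2.INTER_CUBIC);cv2.imwrite('pics/w5c.png',b[:,:,::-1])"
```

```text
t 6.7 p [0.5529 0.1241 0.2037] yaw_y 52.75 tilt [-0.0628  0.0183] F [-0.4  0.1 -3.9] M [-0.03 -0.01  0.02] op 0.141 q [ 0.03  0.11  1.84  0.02  1.26 -0.89]
t 6.75 p [0.5527 0.1239 0.2036] yaw_y 52.73 tilt [-0.0631  0.0183] F [ 0.2 -0.1 -3.6] M [-0.07 -0.01  0.02] op 0.146 q [ 0.03  0.11  1.84  0.02  1.26 -0.89]
[354.72164801 120.96821172]
294 60
```

View pics/w5c.png

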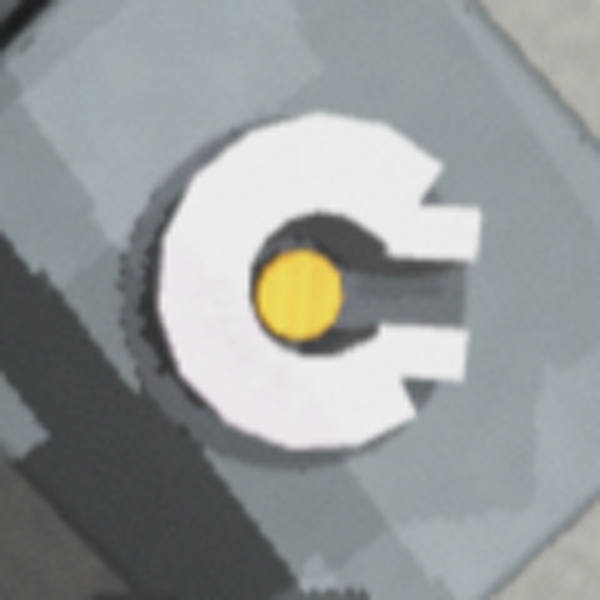

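The hub face is unobstructed: centre at crop (325.5,282.5), keyway mid-line through (381,288) and (471,296). The tool has tilted by about 0.065 rad, which needs correcting.

```bash
python3 - <<'E'
from h import *
c=dict(ctrl.get_calibration("wrist"));c["cam_to_world"]=np.load("w5.npy")
g=lambda x,y:ray(c,294+(x+.5)/5-.5,60+(y+.5)/5-.5,.103)
C=g(325.5,282.5);A=g(381,288);B=g(471,296)
print(C,[np.degrees(np.arctan2(*(p-q)[1::-1])) for p,q in((B,A),(B,C))])
print(26/np.linalg.norm(g(158,287)-C)/1000,26/np.linalg.norm(g(320,112)-C)/1000)
# second estimate from the top view
print(ray("top",263.7,212.2,.103))
plan([.5655,.1447,.235],58,5,1)
E
```

```text
[0.5122328  0.19184554 0.103     ] [np.float64(47.76900003349082), np.float64(47.55522672460171)]
0.9488766531911631 0.9846471710202261
[0.51263016 0.1845366  0.103     ]
5 err [0.0128 0.0208 0.0314] [-1.2  -3.57 -5.31] t 6.75
[[0.0009, 0.0047, -0.0063, -0.24, -0.71, -1.06, 1], [0.0007, 0.0047, -0.0063, -0.24, -0.71, -1.06, 1], [0.0005, 0.0048, -0.0063, -0.24, -0.71, -1.06, 1], [0.0004, 0.0048, -0.0063, -0.24, -0.71, -1.06, 1], [0.0002, 0.0048, -0.0063, -0.24, -0.71, -1.06, 1]]
```

{"name": "apply_moves", "arguments": {
  "moves": [
    [[0.001,0.004,-0.006,-0.25,-0.7,1,1],[0.001,0.004,-0.006,-0.25,-0.7,1,1],[0,0.004,-0.006,-0.25,-0.7,1,1],[0,0.004,-0.006,-0.25,-0.7,1,1],[0,0.004,-0.004,-0.25,-0.7,1,1],[0,0,0,0,0,0,1],[0,0,0,0,0,0,1]]
  ]
}}

```text
time: 7.45
eef_pos: [0.5667, 0.1395, 0.2355]
tcp_rot: [0.367, 0.93, -0.002, 0.004]
contact_force: [0.5, -1.0, -4.2]
opening: 0.144
```

```bash
cat > fit.py <<'E'
from h import *
from scipy.optimize import minimize
a=np.radians(np.arange(0,360,3))
def model(K,T,p,S,org,shape):
    o=np.zeros(shape,np.uint8)
    f=lambda L:np.round(((proj(K,T,pt(p[0],p[1],p[2]*1000,L))-org+.5)*S-.5)*16).astype(np.int32)
    z=np.full_like(a,.103)
    cv2.fillPoly(o,[f(np.c_[.026*np.cos(a),.026*np.sin(a),z])],1,shift=4)
    cv2.fillPoly(o,[f(np.c_[.0115*np.cos(a),.0115*np.sin(a),z])],0,shift=4)
    cv2.fillPoly(o,[f([[0,-.0055,.103],[.03,-.0055,.103],[.03,.0055,.103],[0,.0055,.103]])],0,shift=4)
    return o
def fit(im,c,thr,p0,tag,r=30):
    K,T=c["camera_matrix"],c["cam_to_world"]
    u,v=proj(K,T,[[p0[0],p0[1],.103]])[0].astype(int);S=6
    u0,v0=u-r,max(0,v-r);g=im[v0:v0+2*r,u0:u0+2*r].min(2)
    G=cv2.resize(g,None,fx=S,fy=S,interpolation=cv2.INTER_CUBIC)
    M=(G>thr).astype(np.uint8)
    cost=lambda p:int((model(K,T,p,S,np.array([u0,v0]),M.shape)!=M).sum())
    best=None
    for d in(0,.006,-.006):
        s=np.array(p0)+[0,d,0]
        r_=minimize(cost,s,method="Nelder-Mead",options=dict(initial_simplex=[s,s+[.008,0,0],s+[0,.008,0],s+[0,0,.012]],xatol=1e-5,maxiter=300))
        if best is None or r_.fun<best.fun:best=r_
    print(tag,best.x.round(4),best.fun,M.sum())
    m=model(K,T,best.x,S,np.array([u0,v0]),M.shape)
    return best.x,np.dstack([M*255,m*255,G])
E
python3 - <<'E'
from fit import *
st()
c,im=snap("wrist","w6.png")
_,o=fit(im,c,190,[.512,.190,.048],"wrist6",60)
c5=dict(c);c5["cam_to_world"]=np.load("w5.npy");_,o5=fit(cv2.imread("pics/w5.png")[:,:,::-1],c5,190,[.512,.190,.048],"wrist5",60)
cv2.imwrite("pics/f6.png",cv2.resize(np.hstack([o,o5]),(800,400)))
ct=ctrl.get_calibration("top")
for t in(150,170):fit(cv2.imread("pics/top0.png")[:,:,::-1],ct,t,[.512,.188,.048],"top",14)
E
```

```text
t 7.45 p [0.5667 0.1395 0.2355] yaw_y 46.98 tilt [ 0.0057 -0.0061] F [ 0.5 -1.  -4.2] M [0.04 0.08 0.01] op 0.144 q [ 0.07  0.08  1.8  -0.01  1.25 -0.75]
wrist6 [0.5119 0.191  0.0485] 23109.0 50410
wrist5 [0.5119 0.1908 0.049 ] 5881.0 84805
top [0.5157 0.189  0.0517] 646.0 3918
top [0.5161 0.1884 0.0456] 1987.0 2557
```

Wrist fits give the hub at (0.512, 0.191) with yaw 48.5–49°; the top view gives (0.516, 0.189). I'll use (0.513, 0.1905), yaw 48.5.

```bash
python3 -c "
from h import *
plan([.513,.1905,.197],48.5,5,1)"
```

```text
5 err [-0.0537  0.051  -0.0386] [-0.03  0.48 -1.52] t 7.5
[[0.0149, 0.0001, 0.0076, -0.01, 0.1, -0.3, 1], [0.0149, 0.0002, 0.0076, -0.01, 0.1, -0.3, 1], [0.0148, 0.0003, 0.0076, -0.01, 0.1, -0.3, 1], [0.0148, 0.0004, 0.0077, -0.01, 0.1, -0.3, 1], [0.0148, 0.0004, 0.0077, -0.01, 0.1, -0.3, 1]]
```

{"name": "apply_moves", "arguments": {
  "moves": [
    [[0.015,0,0.006,0,0.1,-0.3,1],[0.015,0,0.006,0,0.1,-0.3,1],[0.015,0,0.006,0,0.1,-0.3,1],[0.015,0,0.008,0,0.1,-0.3,1],[0.014,0.001,0.007,0,0.1,-0.3,1],[0,0,0,0,0,0,1],[0,0,0,0,0,0,1]]
  ]
}}

```text
time: 8.2
eef_pos: [0.5047, 0.1951, 0.1963]
tcp_rot: [0.352, 0.936, -0.001, -0.003]
contact_force: [0.3, -0.2, -2.5]
opening: 0.145
```

```bash
python3 - <<'E'
from h import *
st();plan([.5127,.1907,.193],48.5,2,1)
o=[]
for n,u,v in(("scene",358,150),("wrist",320,220)):
    c,im=snap(n,n+"7.png")
    r=50 if n=="scene" else 75
    o.append(cv2.resize(im[v-r:v+r,u-r:u+r],(400,400),interpolation=cv2.INTER_CUBIC))
cv2.imwrite("pics/o7.png",np.hstack(o)[:,:,::-1])
E
```

```text
t 8.2 p [0.5047 0.1951 0.1963] yaw_y 48.72 tilt [-0.0075 -0.0001] F [ 0.3 -0.2 -2.5] M [ 0.02  0.03 -0.05] op 0.145 q [ 0.18  0.03  1.94  0.    1.19 -0.67]
2 err [ 0.008  -0.0044 -0.0033] [-0.29 -0.32  0.22] t 8.2
[[-0.0045, 0.001, 0.0016, -0.14, -0.16, 0.11, 1], [-0.0045, 0.001, 0.0016, -0.14, -0.16, 0.11, 1]]
```

View pics/o7.png

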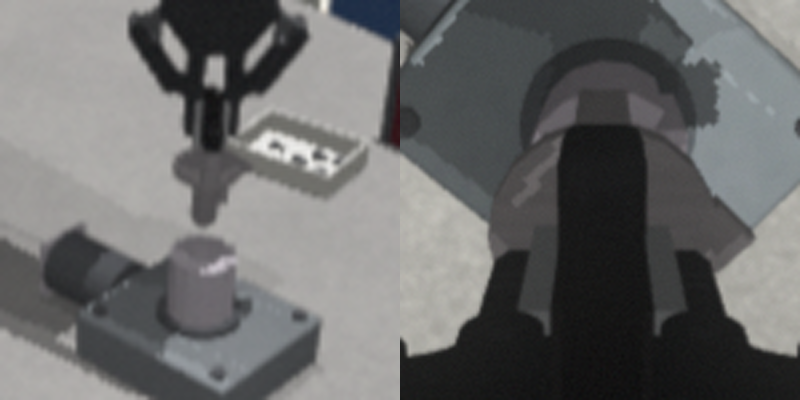

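Scene: the spindle hangs upright over the hub, with the tip a bit to the left as the state reading says. Correcting by about 9 mm.

{"name": "apply_moves", "arguments": {
  "moves": [
    [[-0.0045,0.001,0.002,-0.15,-0.2,0.1,1],[-0.0035,0.001,0.003,-0.1,-0.2,0.1,1],[0,0,0,0,0,0,1],[0,0,0,0,0,0,1]]
  ]
}}

```text
time: 8.7
eef_pos: [0.5154, 0.1894, 0.1924]
tcp_rot: [0.356, 0.935, 0.0, 0.002]
contact_force: [-0.4, -0.3, -3.7]
opening: 0.145
```

```bash
python3 - <<'E'
from h import *
st();plan([.5127,.1907,.180],48.7,2,1)
E
```

```text
t 8.7 p [0.5154 0.1894 0.1924] yaw_y 48.31 tilt [ 0.0047 -0.0014] F [-0.4 -0.3 -3.7] M [-0.   -0.01  0.03] op 0.145 q [ 0.17  0.04  1.93 -0.    1.17 -0.67]
2 err [-0.0027  0.0013 -0.0124] [ 0.12  0.25 -0.39] t 8.7
[[0.0015, -0.0004, 0.0062, 0.06, 0.13, -0.19, 1], [0.0015, -0.0004, 0.0062, 0.06, 0.13, -0.19, 1]]
```

{"name": "apply_moves", "arguments": {
  "moves": [
    [[0.001,0,0.006,0,0.2,-0.2,1],[0.001,0,0.006,0,0,0,1],[0,0,0.006,0,0,0,1],[0,0,0.005,0,0,0,1],[0,0,0,0,0,0,1]]
  ]
}}

```text
time: 9.2
eef_pos: [0.5135, 0.1905, 0.1669]
tcp_rot: [0.354, 0.935, 0.001, -0.0]
contact_force: [-0.5, -0.6, -2.7]
opening: 0.142
```

```bash
python3 - <<'E'
from h import *
st();plan([.513,.1907,.160],48.7,2,1)
E
```

```text
t 9.2 p [0.5135 0.1905 0.1669] yaw_y 48.49 tilt [0.0001 0.0011] F [-0.5 -0.6 -2.7] M [-0.09 -0.05  0.  ] op 0.142 q [ 0.17  0.07  1.95  0.    1.12 -0.68]
2 err [-0.0005  0.0002 -0.0069] [ 0.05 -0.04 -0.21] t 9.2
[[0.0002, -0.0001, 0.0035, 0.03, -0.02, -0.1, 1], [0.0002, -0.0001, 0.0035, 0.03, -0.02, -0.1, 1]]
```

Tip is 8 mm into the bore with no contact force. Continuing.

{"name": "apply_moves", "arguments": {
  "moves": [
    [[0,0,0.004,0,0,0,1],[0,0,0.004,0,0,0,1],[0,0,0.004,0,0,0,1],[0,0,0.002,0,0,0,1]]
  ]
}}

```text
time: 9.6
eef_pos: [0.5135, 0.1907, 0.152]
tcp_rot: [0.354, 0.935, 0.001, -0.0]
contact_force: [1.0, -0.0, -4.0]
opening: 0.147
```

```bash
python3 - <<'E'
from h import *
st()
E
```

```text
t 9.6 p [0.5135 0.1907 0.152 ] yaw_y 48.51 tilt [0.0004 0.0011] F [ 1. -0. -4.] M [-0.07  0.05 -0.04] op 0.147 q [ 0.17  0.09  1.96  0.    1.09 -0.68]
```

{"name": "apply_moves", "arguments": {
  "moves": [
    [[0,0,0.004,0,0,0,1],[0,0,0.004,0,0,0,1],[0,0,0.004,0,0,0,1],[0,0,0.004,0,0,0,1],[0,0,0.003,0,0,0,1]]
  ]
}}

```text
time: 10.1
eef_pos: [0.514, 0.1908, 0.1336]
tcp_rot: [0.354, 0.935, 0.0, 0.0]
contact_force: [-4.6, -0.8, 7.2]
opening: 0.147
```

```bash
python3 - <<'E'
from h import *
st()
E
```

```text
t 10.1 p [0.514  0.1908 0.1336] yaw_y 48.52 tilt [0.0005 0.0008] F [-4.6 -0.8  7.2] M [-0.23  0.9   0.  ] op 0.147 q [ 0.17  0.11  1.97  0.    1.06 -0.68]
```

Spring pin engaged, with a slight side load. Continuing down.

{"name": "apply_moves", "arguments": {
  "moves": [
    [[0.0004,-0.0003,0.003,0,0,0,1],[0,0,0.003,0,0,0,1],[0,0,0.003,0,0,0,1]]
  ]
}}

```text
time: 10.4
eef_pos: [0.5143, 0.191, 0.1314]
tcp_rot: [0.354, 0.935, -0.0, -0.001]
contact_force: [-7.6, -0.9, 11.9]
opening: 0.144
```

```bash
python3 - <<'E'
from h import *
st()
E
```

```text
t 10.4 p [0.5143 0.191  0.1314] yaw_y 48.57 tilt [-0.0014 -0.0004] F [-7.6 -0.9 11.9] M [-0.39  1.45  0.04] op 0.144 q [ 0.17  0.12  1.97 -0.    1.06 -0.68]
```

{"name": "apply_moves", "arguments": {
  "moves": [
    [[0.001,-0.001,0.004,0,0,0,1],[0.001,-0.001,0.005,0,0,0,1],[0.001,-0.001,0.005,0,0,0,1]]
  ]
}}

```text
time: 10.7
eef_pos: [0.5141, 0.1911, 0.1287]
tcp_rot: [0.353, 0.936, 0.0, 0.003]
contact_force: [-9.5, -2.7, 24.0]
opening: 0.146
```

```bash
python3 - <<'E'
from h import *
st()
E
```

```text
t 10.7 p [0.5141 0.1911 0.1287] yaw_y 48.65 tilt [ 0.0053 -0.0014] F [-9.5 -2.7 24. ] M [-0.61  1.99 -0.01] op 0.146 q [ 0.17  0.12  1.97 -0.    1.05 -0.68]
```

Height and force match the collar being seated. I'll press again to confirm it is a hard stop.

{"name": "apply_moves", "arguments": {
  "moves": [
    [[0.001,-0.001,0.005,0,0.2,0,1],[0.001,-0.001,0.005,0,0.2,0,1],[0.001,-0.001,0.005,0,0,0,1]]
  ]
}}

```text
time: 11.0
eef_pos: [0.5141, 0.1911, 0.1288]
tcp_rot: [0.353, 0.936, 0.002, 0.002]
contact_force: [-6.8, -2.0, 16.7]
opening: 0.145
```

```bash
python3 - <<'E'
from h import *
st()
o=[]
for n,u,v,r in(("scene",358,165,40),("wrist",320,190,80)):
    c,im=snap(n,n+"8.png")
    o.append(cv2.resize(im[v-r:v+r,u-r:u+r],(400,400),interpolation=cv2.INTER_CUBIC))
cv2.imwrite("pics/o8.png",np.hstack(o)[:,:,::-1]);st()
E
```

```text
t 11.0 p [0.5141 0.1911 0.1288] yaw_y 48.72 tilt [0.0054 0.0016] F [-6.8 -2.  16.7] M [-0.61  1.63 -0.08] op 0.145 q [ 0.17  0.12  1.98  0.    1.05 -0.68]
t 11.1 p [0.5141 0.1911 0.1288] yaw_y 48.72 tilt [0.0055 0.0015] F [-7.2 -2.4 16.9] M [-0.58  1.63 -0.14] op 0.149 q [ 0.17  0.12  1.98  0.    1.05 -0.68]
```

View pics/o8.png

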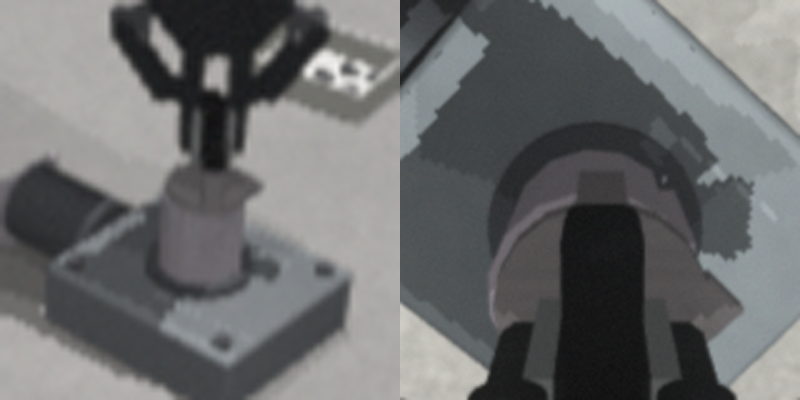

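{"name": "apply_moves", "arguments": {
  "moves": [
    [[0.001,-0.001,0.007,0.2,0.3,0,1],[0.001,-0.001,0.007,0.1,0.2,0,1],[0.001,-0.001,0.007,0,0,0,1]]
  ]
}}

```text
time: 11.4
eef_pos: [0.5142, 0.1911, 0.1288]
tcp_rot: [0.352, 0.936, -0.0, -0.001]
contact_force: [-13.7, -3.5, 25.6]
opening: 0.144
```

```bash
python3 - <<'E'
from h import *
st();ctrl.read_camera("top");st()
E
```

```text
t 11.4 p [0.5142 0.1911 0.1288] yaw_y 48.82 tilt [-0.0015  0.0003] F [-13.7  -3.5  25.6] M [-0.78  2.26 -0.11] op 0.144 q [ 0.17  0.12  1.97  0.    1.05 -0.68]
t 11.45 p [0.5142 0.1911 0.1288] yaw_y 48.82 tilt [-0.0013  0.0002] F [-12.5  -3.7  24.5] M [-0.8   2.21 -0.16] op 0.143 q [ 0.17  0.12  1.97  0.    1.05 -0.68]
```

Hard stop confirmed: height unchanged at 0.1288 m with about 25 N on the wrist, holding steady. Handing in.

```bash
python3 -c "
from h import *
print(ctrl.sign_off());st()"
```

```text
the job is handed in; nothing more can be done
None
the job is handed in; nothing more can be done
```

The keyed spindle is in the pulley hub, its key in the keyway and its collar down on the hub's face. I handed the job in at 11.45 s with the arm still gripping and pressing.

- **Seating:** The tool stopped at z = 0.1288 m, against 0.129 m predicted for the collar on the face. It stayed there when I pushed harder (wrist force 17 to 25 N). The pin gives about 12 N with the collar down, so the rest is spare push. I did not read the pin's travel directly.
- **Alignment:** I turned the spindle to the keyway angle seen by the camera (48.5°) before inserting it. The key went in with no contact force, so no searching was needed. Tool tilt at the end was under 0.1°.
- **Last pictures:** They show the collar on the hub with the pointer over the keyway. The plain spindle was still in the rack when I lifted the keyed one. I did not check the other bystanders again at the end.

- **First grasp too high:** It landed 15 mm too high because the arm fell short of the commanded move. I opened the gripper, went lower and gripped again before lifting.
- **Camera mismatch:** The top and wrist cameras put the hub about 4 mm apart. I aimed between them, mostly by the wrist camera.
- **Side load:** About 13 N sideways remained on the wrist at the end, which I did not remove.

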